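# Put three mixed-up diesel injectors back on their own cradles

## Task

The three injectors came back from testing on one another's cradles. Get each one onto the cradle of its own colour, lying level in both V saddles with its nozzle over the drip cup, and park one on the bare aluminium spare cradle on the way to make room. Never let an injector down on the bench, and do not disturb the spanner, the wire brush or the bracket.

Things in the scene. Friction and masses are not known exactly. Their poses are not given: they have to be found in the camera images.
- injector_red: Steel diesel injector, red head and band, lying level; 180 mm long, 0.3-0.5 kg. Origin on its axis; x to the nozzle tip, z up. Along x (mm): head 31 thick -88 to -58, body 24 thick -58 to +22 (grip it here, -20 to +15; mass centre near -10), nozzle nut 16 thick to +68, tip 8 thick to +88. Black plug and inlet stub stand 31 above the axis, x -82 to -43.
- injector_blue: Steel diesel injector, blue head and band, lying level; 180 mm long, 0.3-0.5 kg. Origin on its axis; x to the nozzle tip, z up. Along x (mm): head 31 thick -88 to -58, body 24 thick -58 to +22 (grip it here, -20 to +15; mass centre near -10), nozzle nut 16 thick to +68, tip 8 thick to +88. Black plug and inlet stub stand 31 above the axis, x -82 to -43.
- injector_yellow: Steel diesel injector, yellow head and band, lying level; 180 mm long, 0.3-0.5 kg. Origin on its axis; x to the nozzle tip, z up. Along x (mm): head 31 thick -88 to -58, body 24 thick -58 to +22 (grip it here, -20 to +15; mass centre near -10), nozzle nut 16 thick to +68, tip 8 thick to +88. Black plug and inlet stub stand 31 above the axis, x -82 to -43.
- cradle_red: Cradle of the red injector: red plate 200x70x6 mm, fixed. Origin: centre of its underside; x to the steel drip cup at its end, z up. Black V saddles, 12 thick, 36 wide at the mouth, at x -40 (37 high, for the 24 mm body) and +42 (43 high, for the nozzle nut); room for fingers x -34 to +36. An injector lies right with its origin 36 mm above this one, x axes alike.
- cradle_blue: Cradle of the blue injector: blue plate 200x70x6 mm, fixed. Origin: centre of its underside; x to the steel drip cup at its end, z up. Black V saddles, 12 thick, 36 wide at the mouth, at x -40 (37 high, for the 24 mm body) and +42 (43 high, for the nozzle nut); room for fingers x -34 to +36. An injector lies right with its origin 36 mm above this one, x axes alike.
- cradle_yellow: Cradle of the yellow injector: yellow plate 200x70x6 mm, fixed. Origin: centre of its underside; x to the steel drip cup at its end, z up. Black V saddles, 12 thick, 36 wide at the mouth, at x -40 (37 high, for the 24 mm body) and +42 (43 high, for the nozzle nut); room for fingers x -34 to +36. An injector lies right with its origin 36 mm above this one, x axes alike.
- cradle_spare: Spare cradle, empty: bare aluminium plate 200x70x6 mm, fixed. Origin: centre of its underside; x to the steel drip cup at its end, z up. Black V saddles, 12 thick, 36 wide at the mouth, at x -40 (37 high, for the 24 mm body) and +42 (43 high, for the nozzle nut); room for fingers x -34 to +36. An injector lies right with its origin 36 mm above this one, x axes alike.
- spanner: Bystander: loose steel spanner lying flat, 148 x 26 x 8 mm. Origin at the middle of its underside, x along it.
- wire_brush: Bystander: loose wire brush with a wooden handle and brass bristles lying on its side, 165 x 29 x 22 mm. Origin below the middle of its handle line on the bench, x along it towards the bristles, which stick out 22 mm to +y.
- bracket: Bystander: loose triangular aluminium bracket with three round bosses lying flat, about 115 x 100 x 14 mm. Origin at its middle on the bench.
There are look-alikes about, which are no part of the job. There is more than one size of the cradle_red; the one meant has the size given above.

How it is judged:
By the outcome, as a careful person would: the job done as asked, in the order asked, and still so for the second after the job is handed in, with the robot touching nothing.
It also fails if it takes over 112 s, if anything falls off the work surface, if the arm or the gripper's body presses on something with over 40 N, if the wrist force passes 120 N, or if a joint passes its speed limit or range.

## Robot

A 6-joint arm with a two-finger parallel gripper is mounted at the origin on the work surface. World frame = base frame: x ahead of the robot, y to its left, z up, the work surface at z = 0. Lengths are in m, angles in degrees, forces in N, time in s.
With the tool pointing down it reaches from about 0.4 to 0.825 m from the base axis. Payload 7 kg.
Tool frame: the origin (TCP) lies on the centre line of the jaws, within the pads' length; the fingertips stand 8 mm ahead of it and the grasp point (between the pads) lies 11 mm behind it; z points along the fingers, y is the line along which they close (so a half turn about z gives the same grasp; the last joint's range is limited). The gripper opens to 88 mm and grips with 3 to 60 N. Pads are 19 mm wide; open, the fingers measure 130 mm over their backs; the gripper's body (78 mm by 193 mm) begins 47 mm behind the grasp point.
Start: joints at [16.507, 20.546, 0.682, 0, -70.136, -16.507], TCP at [0.675, -0, 0.235] pointing down, gripper open.
Joint ranges: [-176.03, 176.03], [-82.01, 121.73], [-58.28, 71.71], [-173.87, 95.51], [-174.79, -0.11], [-173.66, 173.66]. Speed limits (degrees/s): [136.94, 136.94, 172.46, 180, 180, 180].

## Interface

Orientations are given as [roll, pitch, yaw] about the fixed x, y, z axes, in that order (R = Rz(yaw) Ry(pitch) Rx(roll)).
In Python, from plant import r gives the robot as it stands.
- The arm moves only by the tool carry_out, never from a script. Its argument "targets" is a list of rows, each a list of 6 numbers: the shift along the tool's x, y, z scaled (see below), then the turn, a rotation vector about the tool's x, y, z scaled (see below). A call has 1 to 5 rows; each row shifts and turns the commanded pose from where the row before left it, along the tool's axes as they then stand; what a row does not reach is not made up. The controller multiplies each number of a shift by 0.5 m and each number of a turn by 60 degrees. A row lasts 1/8 s, in which the tool goes at most 62.5 mm and 10.7 degrees, less where a joint would pass 70% of its speed; a pose out of reach is approached as far as the arm can. A call with a number of a shift or a turn outside -1 to 1 is refused whole. A call with a gripper value outside its range is refused whole. "hand" is the opening, from 0 (shut) to 1 (fully open), set as the call begins (left out, the last holds). The fingers move at their own pace and stop on an object; "squeeze" is the grip in N (left out, the last holds). Time passes only in rows, so rows that do not move let the fingers close. It gives the time, the measured TCP pose, the force, the opening and the grip force at its end, in the units of the state.
- r.get_state(): the state, without advancing time (a new reading comes with each control period).
- r.capture(name): name is "scene" or "side" or "wrist"; returns the picture (400x640x3 uint8, red, green, blue); there is no depth.
- r.camera_info(name): a dict with "K" (3x3 intrinsics, pixels), "eye" and "attitude" of the camera in the world. Camera axes: x right, y down, z forward; pixel columns grow to the right and rows downward; lengths in m; the calibration is good to about 2 mm. A picture is of the moment at which its call begins: read the wrist's pose just before it. camera_info takes no time and is no camera call; for the wrist camera it gives the pose at the moment of the call.
- r.close_job(): hands the job in; it is judged then, once.
The state is a dict: "time_s": time; "joints": joint angles; "qd": joint speeds; "joint_torque": joint torques, N m; "tcp_pos": TCP position; "eef_rot": TCP orientation; "contact_force": force on the tool from outside, world axes, zero at the start; "moment": the same for the moment, N m; "gripper_width": finger opening in m; "gripper_force": force on a finger pad.
Only numpy, scipy, OpenCV 4.12 (cv2) and the standard library are available. Lean on these libraries where they do the work, as an engineer would, in place of code of your own. Each camera call takes 0.05 s, during which the arm holds its last target. There are 200 camera calls.

## Working session

There is one attempt and no reset: what is moved stays moved. The work goes in short steps, Python scripts to look and compute and a tool call to move; the robot and the scene stay as the last step left them, time stands still between calls to the robot, and variables do not carry over. Pictures are saved under pics/ and viewed, at most 14 in all, crops included, and the job is handed in when it is done.

Besides the shell and the picture viewer there is one more tool, called after ">>>" as name(argument=value, ...), one argument or row to a line, values as JSON. carry_out: Moves the arm, as the interface text tells. Its arguments: {"type":"object","properties":{"targets":{"type":"array","items":{"type":"array","items":{"type":"number","minimum":-1,"maximum":1}}},"hand":{"type":"number"},"squeeze":{"type":"number"}},"required":["targets"]}

```bash
ls; mkdir -p pics
python3 - <<'E'
from plant import r
import cv2
s=r.get_state();print(s)
for n in("scene","side","wrist"):
    i=r.camera_info(n);print(n,i)
    cv2.imwrite(f"pics/{n}0.png",r.capture(n)[:,:,::-1])
E
```

```text
pics
{'time_s': 0.0, 'joints': array([ 1.65066112e+01,  2.05887309e+01,  6.35398974e-01, -2.06509725e-02,
       -7.01357098e+01, -1.65073577e+01]), 'qd': array([ 0.07452737, -0.00713958,  0.01288941,  0.04615603,  0.05812862,
        0.08602207]), 'joint_torque': array([-8.00930356e-04, -5.82726967e+01,  2.93058443e+01,  6.99745238e+00,
        6.93249181e-03, -2.06530804e-04]), 'tcp_pos': array([ 6.74535071e-01, -2.25418831e-05,  2.33663874e-01]), 'eef_rot': array([ 1.79909112e+02, -6.68927939e-03, -9.00077733e+01]), 'contact_force': array([-0.16447431, -1.03388917,  0.71977661]), 'moment': array([-0.01501535,  0.04296164,  0.06255926]), 'gripper_force': 0.0, 'gripper_width': 0.08743578205441542}
scene {'K': array([[485.34963902,   0.        , 322.72731056],
       [  0.        , 485.34963902, 199.75227323],
       [  0.        ,   0.        ,   1.        ]]), 'eye': array([1.37155179, 0.37966533, 0.93368509]), 'attitude': array([-132.51144845,    0.20747184,  113.41046606])}
side {'K': array([[479.16865502,   0.        , 320.99847563],
       [  0.        , 479.16865502, 194.60157816],
       [  0.        ,   0.        ,   1.        ]]), 'eye': array([0.3069996 , 0.93525214, 0.98670853]), 'attitude': array([-1.33628223e+02, -6.89330246e-02, -1.70486888e+02])}
wrist {'K': array([[283.10499093,   0.        , 320.62393304],
       [  0.        , 283.10499093, 202.38770033],
       [  0.        ,   0.        ,   1.        ]]), 'eye': array([ 0.67396818, -0.07552779,  0.38297403]), 'attitude': array([ 1.63823475e+02, -4.19796808e-02,  1.79988556e+02])}
```

View pics/scene0.png

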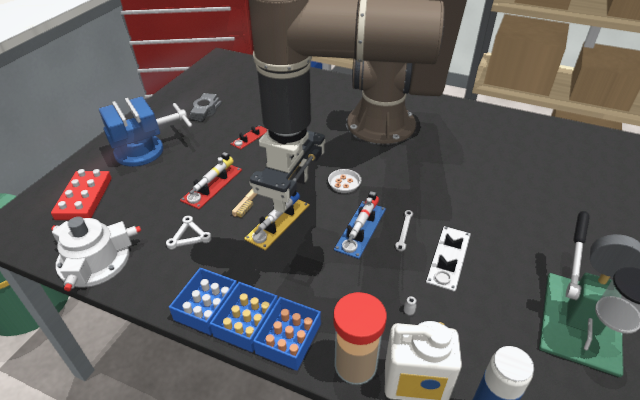

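View pics/side0.png

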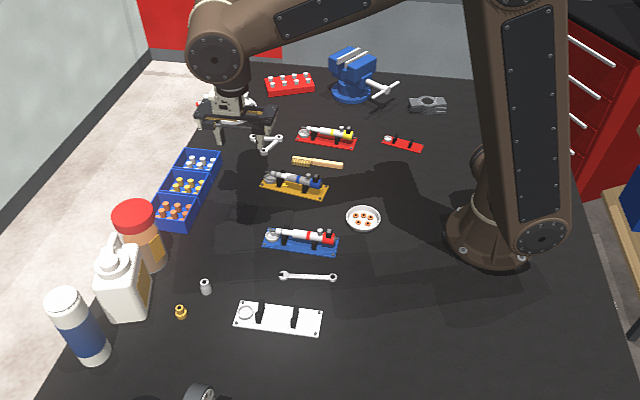

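View pics/wrist0.png

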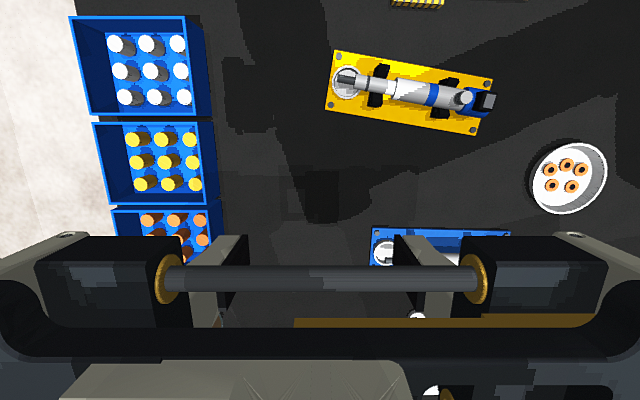

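The yellow injector lies on the red cradle (scene 211,184), the blue one on the yellow cradle (277,222) and the red one on the blue cradle (360,228). The spare cradle is empty (449,257). The other red plate (scene 250,136, side 402,143) is a smaller look-alike. I'll rectify the views to the plate plane and measure.

```bash
cat > h.py <<'E'
import numpy as np, cv2
from scipy.spatial.transform import Rotation as Ro
X0,Y0,S=0.35,-0.45,1000  # rectified map: col=(x-X0)*S,row=(y-Y0)*S
def P(i):
    R=Ro.from_euler('xyz',i['attitude'],degrees=True).as_matrix()
    return i['K']@np.c_[R.T,-R.T@i['eye']]
def rect(img,i,z,size=(500,850)):
    p=P(i); H=np.c_[p[:,0],p[:,1],p[:,2]*z+p[:,3]]
    A=np.array([[1/S,0,X0],[0,1/S,Y0],[0,0,1]])
    return cv2.warpPerspective(img,H@A,size,flags=cv2.INTER_LINEAR|cv2.WARP_INVERSE_MAP)
def proj(i,pts):
    q=np.c_[np.atleast_2d(pts),np.ones(len(np.atleast_2d(pts)))]@P(i).T
    return q[:,:2]/q[:,2:]
RANGES={'red':[((0,150,70),(8,255,255)),((172,150,70),(180,255,255))],'blue':[((100,120,60),(125,255,255))],
 'yellow':[((18,120,90),(32,255,255))],'white':[((0,0,190),(180,40,255))]}
def plates(bgr,i):
    m=rect(bgr,i,.006); hsv=cv2.cvtColor(m,cv2.COLOR_BGR2HSV); out=[]
    for c,rs in RANGES.items():
        k=sum(cv2.inRange(hsv,*r) for r in rs)
        k=cv2.morphologyEx(k,cv2.MORPH_OPEN,np.ones((3,3)));k=cv2.morphologyEx(k,cv2.MORPH_CLOSE,np.ones((15,15)))
        for q in cv2.findContours(k,cv2.RETR_EXTERNAL,cv2.CHAIN_APPROX_NONE)[0]:
            if cv2.contourArea(q)<2500: continue
            (cx,cy),(w,h),a=cv2.minAreaRect(q)
            if w<h: w,h,a=h,w,a+90
            out.append((c,round(cx/S+X0,4),round(cy/S+Y0,4),round(w),round(h),round(a%180,1)))
    return m,out
E
python3 - <<'E'
from plant import r
from h import *
ms=[]
for n in("scene","side"):
    m,o=plates(cv2.imread(f"pics/{n}0.png"),r.camera_info(n)); print(n,*o,sep='\n '); ms.append(m)
cv2.imwrite("pics/rect.png",cv2.resize(np.hstack([np.rot90(x) for x in ms]) if 0 else np.vstack([np.rot90(x) for x in ms]),(510,600)))
E
```

```text
scene
 ('red', 0.768, 0.2045, 138, 118, 18.4)
 ('red', 0.51, -0.3519, 202, 73, 173.6)
 ('blue', 0.5061, 0.1106, 203, 71, 178.6)
 ('blue', 0.818, -0.038, 338, 62, 90.0)
 ('yellow', 0.5691, -0.1044, 205, 74, 170.3)
 ('white', 0.5112, 0.3482, 200, 69, 0.9)
 ('white', 0.7789, 0.3505, 130, 121, 107.1)
 ('white', 0.7091, -0.3133, 103, 101, 67.6)
side
 ('red', 0.5055, -0.3477, 202, 71, 174.8)
 ('blue', 0.5005, 0.117, 201, 64, 0.0)
 ('blue', 0.8305, -0.049, 364, 37, 90.0)
 ('yellow', 0.5642, -0.1036, 204, 76, 170.7)
 ('white', 0.5069, 0.3485, 201, 71, 1.1)
 ('white', 0.5239, 0.0855, 156, 44, 9.8)
 ('white', 0.3715, -0.01, 94, 43, 90.0)
 ('white', 0.5292, -0.3959, 155, 57, 10.2)
```

View pics/rect.png

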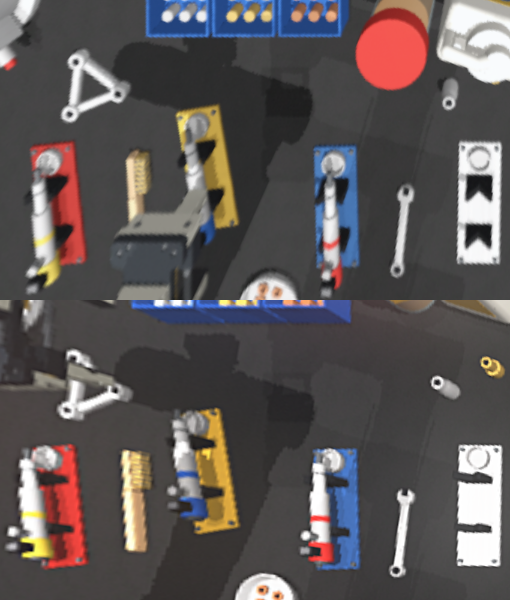

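The rectified views match the given sizes: red, blue, yellow and spare plates each measure about 200x70 mm. The red one at (0.508, -0.35) is therefore the one meant, and the drip cups point to +x. I'll turn the tool and hover over the blue cradle, and crop the red candidates to confirm.

>>> carry_out(
  targets=[
    [-0.057, 0.085, 0, 0, 0, 0],
    [-0.057, 0.085, 0, 0, 0, 0],
    [-0.057, 0.085, 0, 0, 0, 0],
    [-0.057, 0.085, 0, 0, 0, 0],
    [0, 0, 0, 0, 0, -0.167],
  ],
)

```text
time_s: 0.78
tcp_pos: [0.5026, 0.1153, 0.2351]
eef_rot: [-180.0, 0.1, -79.7]
contact_force: [0.9, 0.6, 0.5]
gripper_width: 0.0879
gripper_force: 0.0
```

>>> carry_out(
  targets=[
    [0, 0, 0, 0, 0, -0.167],
    [0, 0, 0, 0, 0, -0.167],
    [0, 0, 0, 0, 0, -0.167],
    [0, 0, 0, 0, 0, -0.167],
    [0, 0, 0, 0, 0, -0.167],
  ],
)

```text
time_s: 1.4
tcp_pos: [0.5048, 0.1139, 0.2344]
eef_rot: [180.0, 0.0, -29.5]
contact_force: [0.5, 0.3, -0.1]
gripper_width: 0.0876
gripper_force: 0.0
```

>>> carry_out(
  targets=[
    [0, 0, 0, 0, 0, -0.167],
    [0, 0, 0, 0, 0, -0.167],
    [0, 0, 0, 0, 0, -0.167],
    [0, 0, 0, 0, 0, 0],
    [0, 0, 0, 0, 0, 0],
  ],
)

```text
time_s: 2.02
tcp_pos: [0.5049, 0.1139, 0.2345]
eef_rot: [180.0, 0.0, -0.0]
contact_force: [0.2, -1.1, -0.4]
gripper_width: 0.0874
gripper_force: 0.0
```

```bash
cat >> h.py <<'E'
def shot(r,name,out):
    s=r.get_state(); i=r.camera_info(name); b=np.ascontiguousarray(r.capture(name)[:,:,::-1]); cv2.imwrite(f"pics/{out}.png",b)
    return s,i,b
E
python3 - <<'E'
from plant import r
from h import *
ims=[]
for n in("scene","side","wrist"):
    s,i,b=shot(r,n,n+"1"); print(n,*plates(b,i)[1],sep='\n '); ims.append(b)
print(s['tcp_pos'],s['eef_rot'],s['joints'],s['time_s'])
a=cv2.resize(ims[0][110:210,150:310],(480,300)); w=ims[2]
cv2.imwrite("pics/v1.png",np.vstack([np.hstack([a,np.zeros((300,160,3),np.uint8)]),w[:300]]))
E
```

```text
scene
 ('red', 0.7684, 0.2036, 137, 118, 13.0)
 ('red', 0.5099, -0.3523, 202, 73, 173.8)
 ('blue', 0.5061, 0.1105, 203, 72, 178.6)
 ('blue', 0.818, -0.038, 338, 62, 90.0)
 ('yellow', 0.5692, -0.1044, 204, 74, 170.3)
 ('white', 0.5112, 0.3482, 200, 69, 0.9)
 ('white', 0.7789, 0.3505, 130, 121, 107.1)
 ('white', 0.6902, -0.3119, 112, 101, 128.2)
side
 ('red', 0.4682, -0.3413, 130, 71, 177.7)
 ('blue', 0.5005, 0.1175, 201, 63, 0.0)
 ('blue', 0.8305, -0.049, 364, 37, 90.0)
 ('yellow', 0.5083, -0.0949, 91, 76, 170.9)
 ('white', 0.5069, 0.3486, 201, 71, 1.1)
 ('white', 0.6609, -0.2939, 192, 128, 128.0)
wrist
 ('blue', 0.5021, 0.1089, 199, 70, 178.6)
 ('yellow', 0.565, -0.105, 201, 71, 171.1)
 ('white', 0.5084, 0.3463, 198, 69, 1.0)
 ('white', 0.5085, 0.107, 179, 38, 0.0)
 ('white', 0.582, -0.127, 160, 40, 0.0)
[0.5049215  0.11393686 0.23450756] [1.79996647e+02 6.94794316e-03 3.19650502e-02] [ 3.44642622e+01  5.65415305e+00 -1.89367172e+01 -1.27874210e-03
 -6.54167564e+01  5.55682351e+01] 2.125
```

View pics/v1.png

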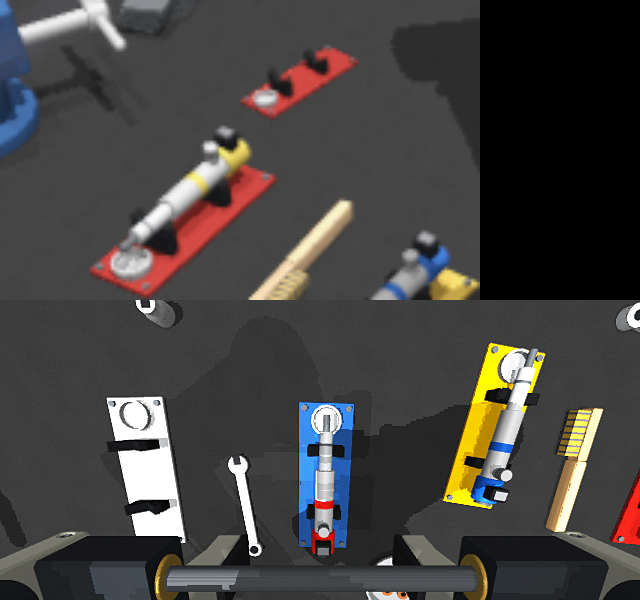

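The crop confirms it: the full-size red cradle under the yellow injector is at scene ~(211,184) and the small empty one at ~(250,136). The wrist view shows spare (150,170), blue (325,175) and yellow (495,125), all fully visible. Next I'll check where the injectors sit along x by overlaying the expected outline.

```bash
cat >> h.py <<'E'
CR={'spare':(.5084,.3463,1.0),'blue':(.5021,.1089,-1.4),'yellow':(.565,-.105,-9.1),'red':(.5065,-.352,-6.)}
def pt(c,x,y=0,z=.036):
    cx,cy,a=c; a=np.radians(a); return [cx+x*np.cos(a)-y*np.sin(a),cy+x*np.sin(a)+y*np.cos(a),z]
def overlay(b,i,c):
    for x,w,z in((88,4,.036),(68,8,.036),(22,12,.036),(-58,12,.036),(-88,15.5,.036)):
        q=proj(i,[pt(c,x/1e3,-w/1e3),pt(c,x/1e3,w/1e3)]).round().astype(int); cv2.line(b,q[0].tolist(),q[1].tolist(),(0,255,0),1)
    q=proj(i,[pt(c,sx*.1,sy*.035,.006) for sx,sy in((1,1),(1,-1),(-1,-1),(-1,1))]); cv2.polylines(b,[q.round().astype(int)],True,(255,0,255),1)
E
python3 - <<'E'
from plant import r
from h import *
i=r.camera_info("wrist"); b=cv2.imread("pics/wrist1.png")
B=cv2.resize(b,None,fx=4,fy=4,interpolation=cv2.INTER_CUBIC); j=dict(i); j['K']=np.diag([4,4,1])@i['K']
for k in('blue','yellow','spare'): overlay(B,j,CR[k])
cv2.imwrite("pics/v2.png",np.hstack([B[360:960,1150:1450],B[160:760,1750:2200]]))
E
```

```text
(no output)
```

View pics/v2.png

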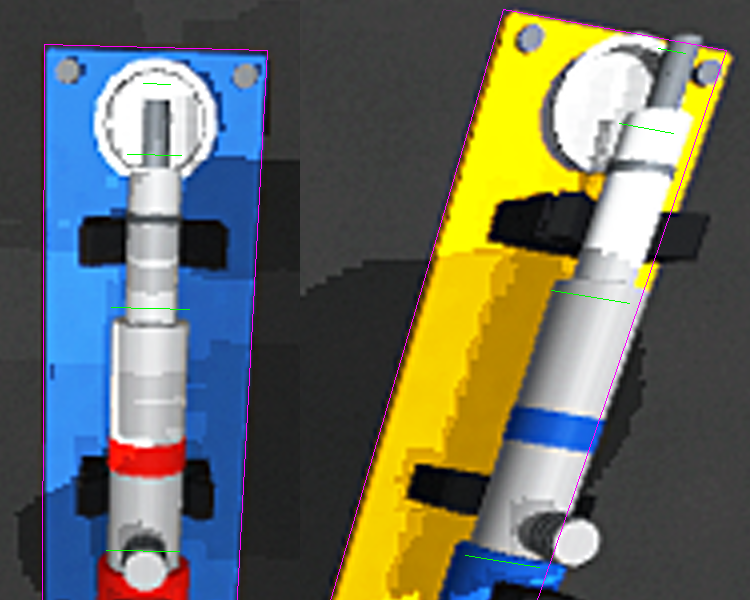

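Plate outlines fit. The red injector sits about 4 mm towards its head (body end at row 321 against 308), and the blue one about 4 mm towards its nozzle. Descending on red, gripping at injector x -5.

>>> carry_out(
  targets=[
    [-0.024, 0.01, 0, 0, 0, 0.023],
    [0, 0, 0.1, 0, 0, 0],
    [0, 0, 0.1, 0, 0, 0],
    [0, 0, 0.1, 0, 0, 0],
    [0, 0, 0, 0, 0, 0],
  ],
  hand=0.75,
  squeeze=30,
)

```text
time_s: 2.8
tcp_pos: [0.49, 0.1072, 0.0819]
eef_rot: [179.8, 0.4, -1.3]
contact_force: [0.1, -0.3, 0.6]
gripper_width: 0.0656
gripper_force: 0.0
```

>>> carry_out(
  targets=[
    [0, 0, 0.056, 0, 0, 0],
    [0, 0, 0.056, 0, 0, 0],
    [0, 0, 0, 0, 0, 0],
  ],
)

```text
time_s: 3.18
tcp_pos: [0.4928, 0.1088, 0.0292]
eef_rot: [180.0, 0.0, -1.2]
contact_force: [-0.2, -0.0, -0.2]
gripper_width: 0.0658
gripper_force: 0.0
```

>>> carry_out(
  targets=[
    [0, 0, 0.004, 0, 0, 0],
    [0, 0, 0, 0, 0, 0],
    [0, 0, 0, 0, 0, 0],
    [0, 0, 0, 0, 0, 0],
    [0, 0, 0, 0, 0, 0],
  ],
  hand=0,
)

```text
time_s: 3.8
tcp_pos: [0.4933, 0.1095, 0.0268]
eef_rot: [-179.9, -0.0, -1.2]
contact_force: [-2.1, 2.2, 1.4]
gripper_width: 0.0231
gripper_force: 30.0
```

>>> carry_out(
  targets=[
    [0, 0, -0.02, 0, 0, 0],
    [0, 0, -0.08, 0, 0, 0],
    [0, 0, -0.08, 0, 0, 0],
    [0.02, -0.06, -0.06, 0, 0, -0.037],
    [0, -0.1, 0, 0, 0, 0],
  ],
  squeeze=40,
)

```text
time_s: 4.42
tcp_pos: [0.5043, 0.1893, 0.1498]
eef_rot: [-179.9, -0.2, 0.9]
contact_force: [0.7, 0.2, -4.3]
gripper_width: 0.023
gripper_force: 40.0
```

>>> carry_out(
  targets=[
    [0, -0.1, 0, 0, 0, 0],
    [0, -0.1, 0, 0, 0, 0],
    [0, -0.1, 0, 0, 0, 0],
    [0, 0, 0, 0, 0, 0],
    [0, 0, 0, 0, 0, 0],
  ],
)

```text
time_s: 5.05
tcp_pos: [0.4993, 0.3381, 0.146]
eef_rot: [179.9, 0.1, 1.0]
contact_force: [-0.3, -0.7, -3.0]
gripper_width: 0.0229
gripper_force: 40.0
```

>>> carry_out(
  targets=[
    [0.008, -0.016, 0.06, 0, 0, 0],
    [0, 0, 0.08, 0, 0, 0],
    [0, 0, 0.04, 0, 0, 0],
    [0, 0, 0, 0, 0, 0],
    [0, 0, 0, 0, 0, 0],
  ],
)

```text
time_s: 5.68
tcp_pos: [0.5046, 0.3466, 0.0578]
eef_rot: [-180.0, -0.1, 1.0]
contact_force: [0.2, 1.5, -3.5]
gripper_width: 0.0233
gripper_force: 40.0
```

Run:
```python
from plant import r
from h import *
s,i,b=shot(r,"wrist","wrist2"); print(s['tcp_pos'],s['eef_rot'],*plates(b,i)[1],sep='\n ')
s2,i2,b2=shot(r,"side","side2")
c=cv2.resize(b2[270:370,200:360],(640,400),interpolation=cv2.INTER_CUBIC)
cv2.imwrite("pics/v3.png",np.vstack([b[60:260],c]))
```

```text
[0.50461192 0.34657135 0.05775497]
 [-1.79957845e+02 -5.92374042e-02  9.91566446e-01]
 ('yellow', 0.4455, 0.3016, 196, 68, 91.0)
 ('white', 0.539, 0.3485, 136, 69, 0.0)
```

View pics/v3.png

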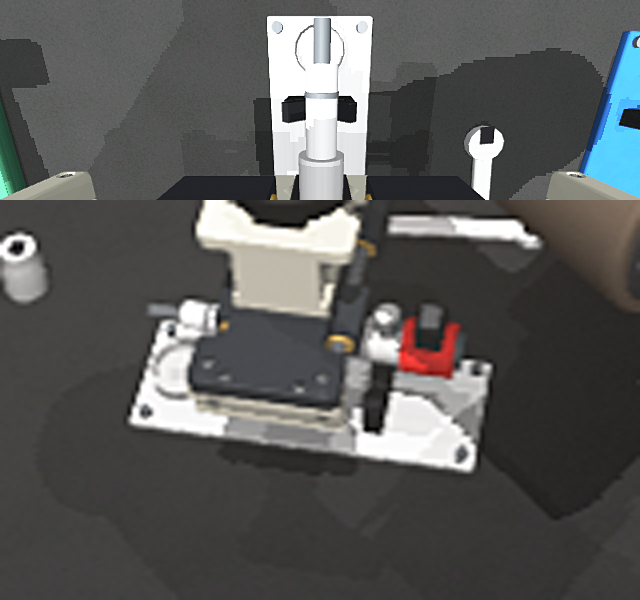

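The injector hangs level over the spare cradle: nozzle above the cup (wrist 321,80) and the tube centred in the V (320,168). Lowering.

>>> carry_out(
  targets=[
    [0, 0, 0.03, 0, 0, 0],
    [0, 0, 0.02, 0, 0, 0],
    [0, 0, 0.01, 0, 0, 0],
    [0, 0, 0, 0, 0, 0],
    [0, 0, 0, 0, 0, 0],
  ],
)

```text
time_s: 6.4
tcp_pos: [0.5042, 0.3477, 0.0268]
eef_rot: [-179.9, -0.1, 1.1]
contact_force: [-2.0, 2.8, -0.7]
gripper_width: 0.0226
gripper_force: 40.0
```

>>> carry_out(
  targets=[
    [0, 0, 0, 0, 0, 0],
    [0, 0, 0, 0, 0, 0],
    [0, 0, -0.04, 0, 0, 0],
    [0, 0, -0.1, 0, 0, 0],
    [0, 0, -0.12, 0, 0, 0],
  ],
  hand=0.75,
)

```text
time_s: 7.02
tcp_pos: [0.5034, 0.3457, 0.1569]
eef_rot: [179.9, 0.1, 1.0]
contact_force: [1.1, 1.1, 0.1]
gripper_width: 0.0643
gripper_force: 0.0
```

>>> carry_out(
  targets=[
    [0.02, 0.12, 0, 0, 0, 0],
    [0.02, 0.12, 0, 0, 0, 0],
    [0.02, 0.12, 0, 0, 0, 0],
    [0.02, 0.12, 0, 0, 0, 0],
    [0.02, 0.12, 0, 0, 0, 0],
  ],
)

```text
time_s: 7.65
tcp_pos: [0.5592, 0.0455, 0.1568]
eef_rot: [180.0, -0.0, 1.0]
contact_force: [0.3, 1.4, 0.4]
gripper_width: 0.0658
gripper_force: 0.0
```

>>> carry_out(
  targets=[
    [0.02, 0.12, 0, 0, 0, 0],
    [0, 0.12, 0, 0, 0, 0],
    [0, 0.064, 0, 0, 0, 0.168],
    [0, 0, 0, 0, 0, 0],
    [0, 0, 0, 0, 0, 0],
  ],
)

```text
time_s: 8.28
tcp_pos: [0.5717, -0.1043, 0.1565]
eef_rot: [180.0, 0.0, -9.0]
contact_force: [-0.2, 0.1, -0.3]
gripper_width: 0.0656
gripper_force: 0.0
```

Run:
```python
from plant import r
from h import *
s,i,b=shot(r,"wrist","wrist3"); print(s['tcp_pos'],s['eef_rot'],*plates(b,i)[1],sep='\n ')
B=cv2.resize(b,None,fx=2,fy=2); j=dict(i); j['K']=np.diag([2,2,1])@i['K']
for k in('blue','yellow','red'): overlay(B,j,CR[k])
cv2.imwrite("pics/v4.png",B[0:520,480:1280])
s,i,b=shot(r,"side","side3");B=cv2.resize(b,None,fx=2.5,fy=2.5); cv2.imwrite("pics/v4b.png",B[480:900,350:950])
```

```text
[ 0.57171268 -0.10428163  0.15647286]
 [ 1.79995843e+02  1.66456738e-02 -9.02792763e+00]
 ('red', 0.5392, -0.3563, 135, 73, 173.9)
 ('yellow', 0.5731, -0.1082, 184, 71, 170.5)
 ('yellow', 0.3863, -0.1908, 401, 28, 80.9)
 ('white', 0.5743, -0.1042, 181, 52, 164.0)
 ('white', 0.6974, -0.2992, 117, 61, 67.9)
 ('white', 0.5363, -0.3793, 129, 47, 4.8)
```

View pics/v4.png

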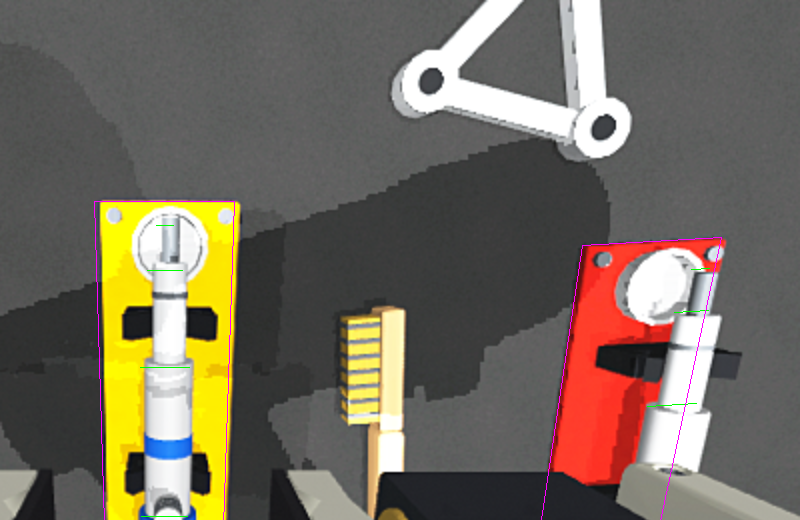

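View pics/v4b.png

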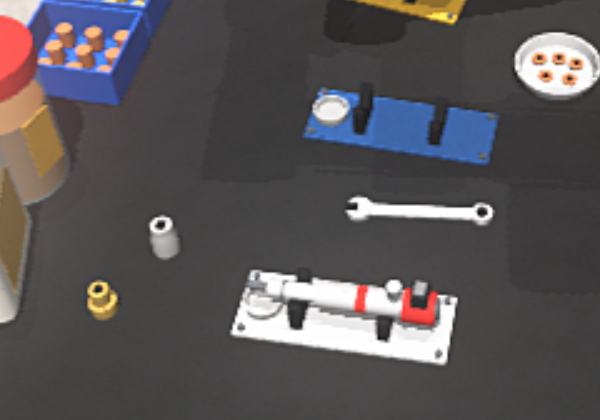

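Red is parked well: level in both saddles, tip over the cup (side crop 260,285). Blue sits about 3 mm towards its nozzle and is well centred. Grasping blue.

>>> carry_out(
  targets=[
    [-0.017, 0.005, 0.06, 0, 0, 0.008],
    [0, 0, 0.08, 0, 0, 0],
    [0, 0, 0.08, 0, 0, 0],
    [0, 0, 0.034, 0, 0, 0],
    [0, 0, 0, 0, 0, 0],
  ],
)

```text
time_s: 9.0
tcp_pos: [0.5623, -0.1044, 0.0283]
eef_rot: [179.9, 0.2, -9.4]
contact_force: [0.5, 0.1, 1.2]
gripper_width: 0.0659
gripper_force: 0.0
```

>>> carry_out(
  targets=[
    [0, 0.002, 0.001, 0, 0, 0],
    [0, 0, 0, 0, 0, 0],
    [0, 0, 0, 0, 0, 0],
    [0, 0, 0, 0, 0, 0],
    [0, 0, 0, 0, 0, 0],
  ],
  hand=0,
)

```text
time_s: 9.62
tcp_pos: [0.5631, -0.1063, 0.0293]
eef_rot: [180.0, -0.0, -9.5]
contact_force: [-1.2, -0.4, 2.1]
gripper_width: 0.0231
gripper_force: 40.0
```

>>> carry_out(
  targets=[
    [0, 0, -0.02, 0, 0, 0],
    [0, 0, -0.08, 0, 0, 0],
    [0, 0, -0.08, 0, 0, 0],
    [0, 0, -0.04, 0, 0, 0],
    [-0.05, -0.1, 0, 0, 0, 0],
  ],
)

```text
time_s: 10.25
tcp_pos: [0.5481, -0.054, 0.1412]
eef_rot: [-179.9, -0.2, -9.8]
contact_force: [0.7, 0.9, -3.9]
gripper_width: 0.0228
gripper_force: 40.0
```

>>> carry_out(
  targets=[
    [-0.05, -0.1, 0, 0, 0, 0],
    [-0.05, -0.1, 0, 0, 0, 0],
    [-0.05, -0.1, 0, 0, 0, -0.135],
    [0, 0, 0, 0, 0, 0],
    [0, 0, 0, 0, 0, 0],
  ],
)

```text
time_s: 10.88
tcp_pos: [0.4972, 0.1077, 0.1393]
eef_rot: [180.0, 0.0, -1.4]
contact_force: [-0.4, -0.6, -2.9]
gripper_width: 0.023
gripper_force: 40.0
```

>>> carry_out(
  targets=[
    [0, -0.003, 0.08, 0, 0, 0],
    [0, 0, 0.08, 0, 0, 0],
    [0, 0, 0.03, 0, 0, 0],
    [0, 0, 0, 0, 0, 0],
    [0, 0, 0, 0, 0, 0],
  ],
)

```text
time_s: 11.5
tcp_pos: [0.4987, 0.1093, 0.0453]
eef_rot: [-179.9, -0.1, -1.5]
contact_force: [0.2, -0.5, -2.2]
gripper_width: 0.0228
gripper_force: 40.0
```

>>> carry_out(
  targets=[
    [0, 0, 0.016, 0, 0, 0],
    [0, 0, 0.01, 0, 0, 0],
    [0, 0, 0.006, 0, 0, 0],
    [0, 0, 0, 0, 0, 0],
    [0, 0, 0, 0, 0, 0],
  ],
)

```text
time_s: 12.12
tcp_pos: [0.4977, 0.1094, 0.0291]
eef_rot: [-180.0, -0.0, -1.4]
contact_force: [-5.0, 0.8, 10.7]
gripper_width: 0.0233
gripper_force: 40.0
```

>>> carry_out(
  targets=[
    [0, 0, 0, 0, 0, 0],
    [0, 0, 0, 0, 0, 0],
    [0, 0, -0.04, 0, 0, 0],
    [0, 0, -0.1, 0, 0, 0],
    [0, 0, -0.12, 0, 0, 0],
  ],
  hand=0.75,
)

```text
time_s: 12.75
tcp_pos: [0.497, 0.1087, 0.1587]
eef_rot: [179.9, 0.1, -1.4]
contact_force: [0.8, 0.2, 0.2]
gripper_width: 0.064
gripper_force: 0.0
```

>>> carry_out(
  targets=[
    [0.005, 0.115, 0, 0, 0, 0],
    [0.005, 0.115, 0, 0, 0, 0],
    [0.005, 0.115, 0, 0, 0, 0],
    [0.005, 0.115, 0, 0, 0, 0],
    [0.005, 0.115, 0, 0, 0, 0],
  ],
)

```text
time_s: 13.38
tcp_pos: [0.5029, -0.1805, 0.1583]
eef_rot: [180.0, -0.0, -1.4]
contact_force: [0.4, 0.5, -0.2]
gripper_width: 0.0658
gripper_force: 0.0
```

>>> carry_out(
  targets=[
    [0.005, 0.115, 0, 0, 0, 0],
    [0.005, 0.115, 0, 0, 0, 0],
    [0.005, 0.115, 0, 0, 0, 0.077],
    [0, 0, 0, 0, 0, 0],
    [0, 0, 0, 0, 0, 0],
  ],
)

```text
time_s: 14.0
tcp_pos: [0.5056, -0.3514, 0.1575]
eef_rot: [-180.0, 0.1, -6.1]
contact_force: [-1.0, -0.5, 0.3]
gripper_width: 0.0661
gripper_force: 0.0
```

```bash
sed -i "s/-.105,-9.1/-.106,-9.5/" h.py
python3 - <<'E'
from plant import r
from h import *
s,i,b=shot(r,"wrist","wrist4"); print(s['tcp_pos'],s['eef_rot'],*plates(b,i)[1],sep='\n ')
B=cv2.resize(b,None,fx=2,fy=2); j=dict(i); j['K']=np.diag([2,2,1])@i['K']
for k in('red','yellow'): overlay(B,j,CR[k])
s,i,b=shot(r,"side","side4");C=cv2.resize(b,None,fx=3,fy=3)[630:820,690:1090]
D=np.zeros((600,400,3),np.uint8); D[:190]=C
cv2.imwrite("pics/v5.png",np.hstack([B[0:600,400:800],D]))
E
```

```text
[ 0.50556623 -0.35136667  0.15746428]
 [-1.79979899e+02  5.32609250e-02 -6.10103193e+00]
 ('red', 0.5103, -0.3558, 190, 70, 173.9)
 ('yellow', 0.5649, -0.1091, 199, 72, 170.5)
```

View pics/v5.png

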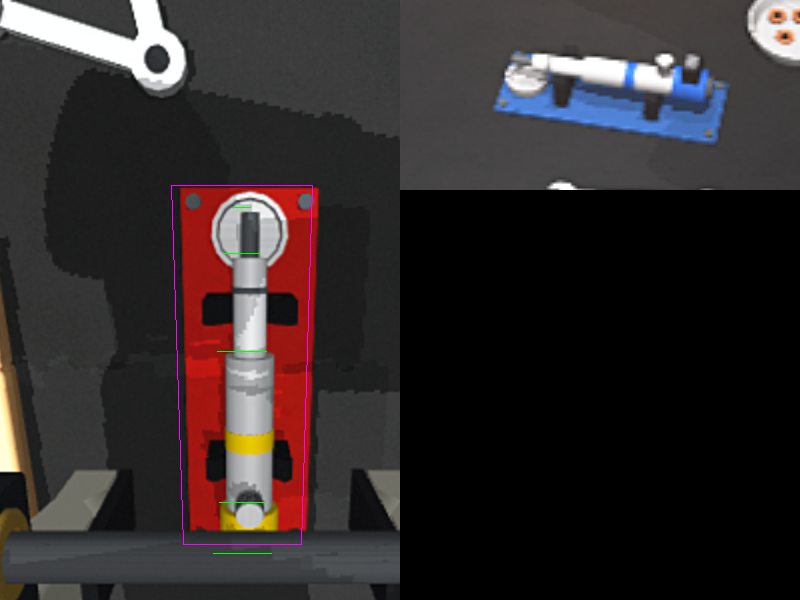

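Blue lies level on its own cradle (side crop 620,80). On the red cradle, the plate is really at (0.5055, -0.355, -6.1°), with the yellow injector's tube centred at column 249. Grasping yellow.

>>> carry_out(
  targets=[
    [-0.009, 0.008, 0.06, 0, 0, 0],
    [0, 0, 0.08, 0, 0, 0],
    [0, 0, 0.08, 0, 0, 0],
    [0, 0, 0.036, 0, 0, 0],
    [0, 0, 0, 0, 0, 0],
  ],
)

```text
time_s: 14.72
tcp_pos: [0.501, -0.3539, 0.0295]
eef_rot: [-180.0, 0.1, -6.0]
contact_force: [-0.2, -0.3, 0.9]
gripper_width: 0.0659
gripper_force: 0.0
```

>>> carry_out(
  targets=[
    [0, 0.001, 0.003, 0, 0, 0],
    [0, 0, 0, 0, 0, 0],
    [0, 0, 0, 0, 0, 0],
    [0, 0, 0, 0, 0, 0],
    [0, 0, 0, 0, 0, 0],
  ],
  hand=0,
)

```text
time_s: 15.35
tcp_pos: [0.5011, -0.3548, 0.0287]
eef_rot: [-180.0, -0.0, -6.1]
contact_force: [0.7, 3.0, 3.5]
gripper_width: 0.0228
gripper_force: 40.0
```

>>> carry_out(
  targets=[
    [0, 0, -0.02, 0, 0, 0],
    [0, 0, -0.08, 0, 0, 0],
    [0, 0, -0.08, 0, 0, 0],
    [0, 0, -0.04, 0, 0, 0],
    [0.013, -0.102, 0, 0, 0, 0],
  ],
)

```text
time_s: 15.98
tcp_pos: [0.5134, -0.3072, 0.1409]
eef_rot: [179.9, -0.2, -6.3]
contact_force: [1.3, 1.6, -4.4]
gripper_width: 0.0227
gripper_force: 40.0
```

>>> carry_out(
  targets=[
    [0.013, -0.102, 0, 0, 0, 0],
    [0.013, -0.102, 0, 0, 0, 0],
    [0.013, -0.102, 0, 0, 0, 0],
    [0.013, -0.102, 0, 0, 0, 0.057],
    [0, 0, 0, 0, 0, 0],
  ],
)

```text
time_s: 16.6
tcp_pos: [0.561, -0.1022, 0.139]
eef_rot: [-180.0, -0.0, -9.3]
contact_force: [-0.1, -1.1, -2.8]
gripper_width: 0.023
gripper_force: 40.0
```

>>> carry_out(
  targets=[
    [0, 0, 0.04, 0, 0, 0],
    [0, 0, 0.08, 0, 0, 0],
    [0, 0, 0.06, 0, 0, 0],
    [0, 0, 0, 0, 0, 0],
    [0, 0, 0, 0, 0, 0],
  ],
)

```text
time_s: 17.23
tcp_pos: [0.561, -0.1056, 0.0497]
eef_rot: [180.0, -0.1, -9.5]
contact_force: [-0.7, -0.1, -3.1]
gripper_width: 0.0228
gripper_force: 40.0
```

Aligned with the target (0.5602, -0.1057). Lowering 21 mm.

>>> carry_out(
  targets=[
    [0, 0, 0.02, 0, 0, 0],
    [0, 0, 0.014, 0, 0, 0],
    [0, 0, 0.006, 0, 0, 0],
    [0, 0, 0, 0, 0, 0],
    [0, 0, 0, 0, 0, 0],
  ],
)

```text
time_s: 17.85
tcp_pos: [0.5601, -0.1056, 0.0289]
eef_rot: [180.0, 0.0, -9.5]
contact_force: [-1.3, -4.7, 2.2]
gripper_width: 0.0229
gripper_force: 40.0
```

>>> carry_out(
  targets=[
    [0, 0, 0, 0, 0, 0],
    [0, 0, 0, 0, 0, 0],
    [0, 0, -0.04, 0, 0, 0],
    [0, 0, -0.1, 0, 0, 0],
    [0, 0, -0.12, 0, 0, 0],
  ],
  hand=0.75,
)

```text
time_s: 18.48
tcp_pos: [0.5598, -0.1048, 0.1591]
eef_rot: [180.0, 0.1, -9.5]
contact_force: [2.1, -0.3, 0.0]
gripper_width: 0.0639
gripper_force: 0.0
```

>>> carry_out(
  targets=[
    [-0.0325, -0.109, 0, 0, 0, 0],
    [-0.0325, -0.109, 0, 0, 0, 0],
    [-0.0325, -0.109, 0, 0, 0, 0],
    [-0.0325, -0.109, 0, 0, 0, 0],
    [-0.0325, -0.109, 0, 0, 0, 0],
  ],
)

```text
time_s: 19.1
tcp_pos: [0.5247, 0.1794, 0.1589]
eef_rot: [-179.9, -0.0, -9.5]
contact_force: [1.3, -0.1, 0.2]
gripper_width: 0.0654
gripper_force: 0.0
```

>>> carry_out(
  targets=[
    [-0.0325, -0.109, 0, 0, 0, 0],
    [-0.0325, -0.109, 0, 0, 0, 0],
    [-0.0325, -0.109, 0, 0, 0, -0.088],
    [0, 0, 0, 0, 0, -0.087],
    [0, 0, 0, 0, 0, 0],
  ],
)

```text
time_s: 19.73
tcp_pos: [0.5034, 0.3473, 0.1582]
eef_rot: [-180.0, 0.0, 1.1]
contact_force: [-0.6, -0.6, -0.3]
gripper_width: 0.0659
gripper_force: 0.0
```

Run:
```python
from plant import r
from h import *
s,i,b=shot(r,"wrist","wrist5"); print(s['tcp_pos'],s['eef_rot'],*plates(b,i)[1],sep='\n ')
B=cv2.resize(b,None,fx=2,fy=2); j=dict(i); j['K']=np.diag([2,2,1])@i['K']
overlay(B,j,CR['spare'])
s,i,b=shot(r,"side","side5");C=cv2.resize(b,None,fx=3,fy=3)[460:640,720:1120]
s,i,b=shot(r,"scene","scene5");E=cv2.resize(b,None,fx=3,fy=3)[540:780,650:1050]
D=np.zeros((600,400,3),np.uint8); D[:180]=C; D[200:440]=E
cv2.imwrite("pics/v6.png",np.hstack([B[0:600,440:840],D]))
```

```text
[0.50340015 0.34727382 0.15817713]
 [-1.79998998e+02  2.11038534e-02  1.06164862e+00]
 ('blue', 0.528, 0.118, 146, 62, 0.0)
 ('white', 0.5105, 0.3475, 195, 70, 0.9)
 ('white', 0.5195, 0.0859, 161, 47, 8.7)
```

View pics/v6.png

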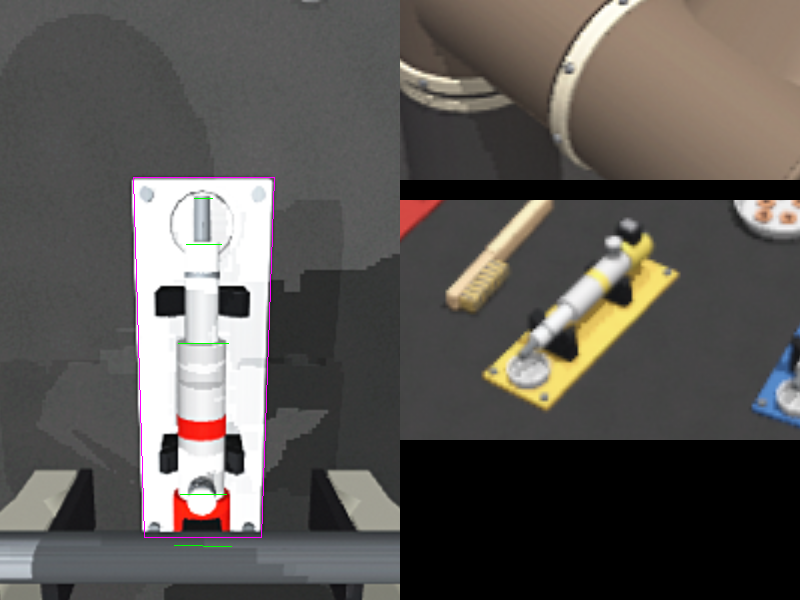

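Yellow lies level on its cradle (crop 585,290). Red sits centred on the spare cradle within about 1 mm of nominal (tip 202,197). Grasping red.

>>> carry_out(
  targets=[
    [0, 0, 0.06, 0, 0, 0],
    [0, 0, 0.08, 0, 0, 0],
    [0, 0, 0.08, 0, 0, 0],
    [0, 0, 0.038, 0, 0, 0],
    [0, 0, 0, 0, 0, 0],
  ],
)

```text
time_s: 20.5
tcp_pos: [0.5035, 0.3448, 0.0282]
eef_rot: [179.9, 0.1, 0.9]
contact_force: [0.5, 0.7, 0.8]
gripper_width: 0.0655
gripper_force: 0.0
```

>>> carry_out(
  targets=[
    [0, 0, 0.002, 0, 0, 0],
    [0, 0, 0, 0, 0, 0],
    [0, 0, 0, 0, 0, 0],
    [0, 0, 0, 0, 0, 0],
    [0, 0, 0, 0, 0, 0],
  ],
  hand=0,
)

```text
time_s: 21.12
tcp_pos: [0.5043, 0.3477, 0.0291]
eef_rot: [-179.9, -0.1, 1.0]
contact_force: [-0.1, 1.4, -0.0]
gripper_width: 0.023
gripper_force: 40.0
```

>>> carry_out(
  targets=[
    [0, 0, -0.02, 0, 0, 0],
    [0, 0, -0.08, 0, 0, 0],
    [0, 0, -0.08, 0, 0, 0],
    [0, 0, -0.06, 0, 0, 0],
    [0, 0, 0, 0, 0, 0],
  ],
)

```text
time_s: 21.75
tcp_pos: [0.5047, 0.347, 0.1513]
eef_rot: [-179.8, -0.2, 1.0]
contact_force: [-0.1, 0.4, -5.1]
gripper_width: 0.023
gripper_force: 40.0
```

>>> carry_out(
  targets=[
    [-0.0026, 0.117, 0, 0, 0, 0],
    [-0.0026, 0.117, 0, 0, 0, 0],
    [-0.0026, 0.117, 0, 0, 0, 0],
    [-0.0026, 0.117, 0, 0, 0, 0],
    [-0.0026, 0.117, 0, 0, 0, 0],
  ],
)

```text
time_s: 22.38
tcp_pos: [0.5011, 0.0516, 0.1473]
eef_rot: [180.0, 0.1, 1.0]
contact_force: [1.6, -0.5, -4.8]
gripper_width: 0.0228
gripper_force: 40.0
```

>>> carry_out(
  targets=[
    [-0.0026, 0.117, 0, 0, 0, 0],
    [-0.0026, 0.117, 0, 0, 0, 0],
    [-0.0026, 0.117, 0, 0, 0, 0],
    [-0.0026, 0.117, 0, 0, 0, 0],
    [-0.0026, 0.117, 0, 0, 0, 0],
  ],
)

```text
time_s: 23.0
tcp_pos: [0.4999, -0.2404, 0.1472]
eef_rot: [-180.0, 0.1, 1.0]
contact_force: [1.0, 0.6, -4.4]
gripper_width: 0.0231
gripper_force: 40.0
```

>>> carry_out(
  targets=[
    [-0.0026, 0.117, 0, 0, 0, 0],
    [-0.0026, 0.117, 0, 0, 0, 0.118],
    [0, 0, 0, 0, 0, 0],
    [0, 0, 0, 0, 0, 0],
  ],
)

```text
time_s: 23.5
tcp_pos: [0.4994, -0.3556, 0.1467]
eef_rot: [-179.9, 0.2, -6.1]
contact_force: [-0.6, 0.5, -4.2]
gripper_width: 0.0231
gripper_force: 40.0
```

>>> carry_out(
  targets=[
    [0.003, -0.001, 0.04, 0, 0, 0],
    [0, 0, 0.09, 0, 0, 0],
    [0, 0, 0.07, 0, 0, 0],
    [0, 0, 0, 0, 0, 0],
    [0, 0, 0, 0, 0, 0],
  ],
)

```text
time_s: 24.12
tcp_pos: [0.5034, -0.3551, 0.0499]
eef_rot: [180.0, -0.1, -5.9]
contact_force: [0.5, -0.9, -3.2]
gripper_width: 0.0231
gripper_force: 40.0
```

>>> carry_out(
  targets=[
    [-0.002, 0, 0.02, 0, 0, 0],
    [0, 0, 0.014, 0, 0, 0],
    [0, 0, 0.006, 0, 0, 0],
    [0, 0, 0, 0, 0, 0],
    [0, 0, 0, 0, 0, 0],
  ],
)

```text
time_s: 24.75
tcp_pos: [0.5011, -0.3553, 0.0294]
eef_rot: [-180.0, 0.0, -6.1]
contact_force: [-2.7, 3.6, 6.1]
gripper_width: 0.0232
gripper_force: 40.0
```

Seated (upward force). Releasing and backing away.

>>> carry_out(
  targets=[
    [0, 0, 0, 0, 0, 0],
    [0, 0, 0, 0, 0, 0],
    [0, 0, -0.04, 0, 0, 0],
    [0, 0, -0.1, 0, 0, 0],
    [0, 0, -0.12, 0, 0, 0],
  ],
  hand=0.75,
)

```text
time_s: 25.38
tcp_pos: [0.5009, -0.3554, 0.1591]
eef_rot: [-180.0, 0.1, -6.1]
contact_force: [1.1, -0.4, -0.8]
gripper_width: 0.0644
gripper_force: 0.0
```

>>> carry_out(
  targets=[
    [0, -0.1, -0.05, 0, 0, 0],
    [0, -0.1, -0.05, 0, 0, 0],
    [0, -0.1, 0, 0, 0, 0],
    [0, -0.1, 0, 0, 0, 0],
    [0, 0, 0, 0, 0, 0],
  ],
)

```text
time_s: 26.0
tcp_pos: [0.5232, -0.1539, 0.2092]
eef_rot: [-180.0, -0.1, -5.8]
contact_force: [-0.0, 0.7, 0.3]
gripper_width: 0.0658
gripper_force: 0.0
```

>>> carry_out(
  targets=[
    [0, -0.1, 0, 0, 0, 0],
    [0, -0.1, 0, 0, 0, 0],
    [0, -0.1, 0, 0, 0, 0],
    [0, 0, 0, 0, 0, 0],
    [0, 0, 0, 0, 0, 0],
  ],
)

```text
time_s: 26.62
tcp_pos: [0.5384, -0.0078, 0.2085]
eef_rot: [180.0, 0.0, -6.0]
contact_force: [0.6, -1.4, -0.2]
gripper_width: 0.0659
gripper_force: 0.0
```

Run:
```python
from plant import r
from h import *
o=[]
for n in("scene","side"):
    s,i,b=shot(r,n,n+"6");o.append(b)
A=cv2.resize(o[0][120:280,150:500],(800,366));B=cv2.resize(o[1][110:260,230:450],(340,232))
C=np.zeros((598,800,3),np.uint8);C[:366]=A;C[366:,:340]=B
s,i,b=shot(r,"wrist","wrist6");C[366:,340:]=cv2.resize(b[:260],(460,232))
cv2.imwrite("pics/v7.png",C);print(s['time_s'],s['tcp_pos'])
```

```text
26.725 [ 0.53820324 -0.00849877  0.20850476]
```

View pics/v7.png

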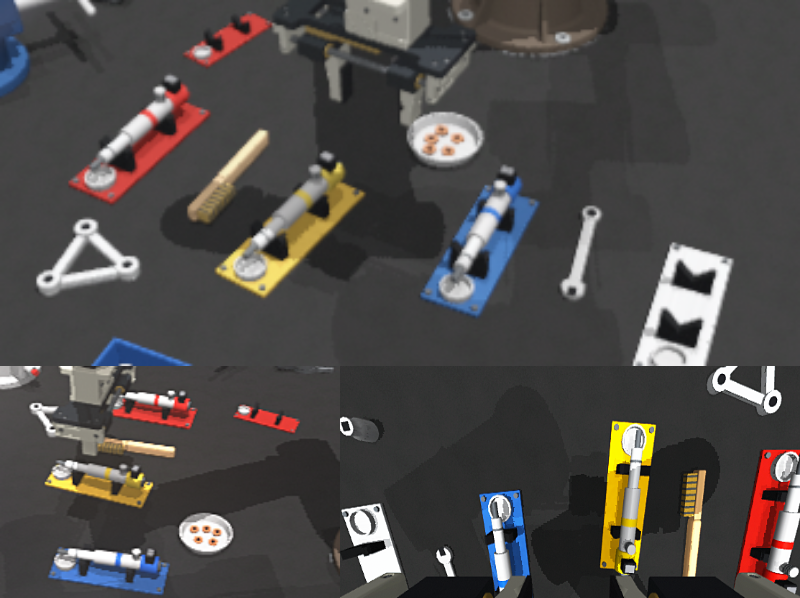

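All three injectors lie level on their own colours: red at (140,135), yellow (290,215) and blue (485,235). Their nozzles are over the cups, the spare is empty and the bystanders haven't moved. Handing in.

```bash
python3 -c "
from plant import r
print(r.close_job())"
```

```text
the job is handed in; nothing more can be done
None
```

The job is handed in at about 27 s: each injector lies level on the cradle of its own colour with its nozzle over the cup, red having been parked on the spare cradle on the way, and the final pictures show the spanner, wire brush and bracket where they were.

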